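# Put the matching lids on three clay pots

### The job

Put the lids on the three clay pots on the tray: each pot gets the lid that matches its width, set down gently, not dropped, so that it sits level and right down in the mouth. The smallest lid is a spare that fits none of these pots: leave it where it lies, and do not shift the pots or the other things about.

Things in the scene. Friction and masses are not known exactly. Their poses are not given: they have to be found in the camera images.
- pot_small: the narrowest of the three open clay pots that stand upright on the wooden-floored tray: round, 64 mm across the rim, 56 mm high, wall 5 mm, mouth 54 mm across. Origin: centre of its underside; z up along its axis. Loose.
- pot_medium: the middle-sized of the three open clay pots that stand upright on the wooden-floored tray: round, 82 mm across the rim, 62 mm high, wall 5 mm, mouth 72 mm across. Origin: centre of its underside; z up along its axis. Loose.
- pot_large: the widest of the three open clay pots that stand upright on the wooden-floored tray: round, 100 mm across the rim, 68 mm high, wall 5 mm, mouth 90 mm across. Origin: centre of its underside; z up along its axis. Loose.
- lid_spare_center (a point): centre, half-way up (20 mm above its underside), of a loose round clay lid lying knob up on the bench; 46 mm across, 40 mm high in all; it fits none of the pots (it would fall into any of them). From its underside up: a locating ring 26 mm across and 8 mm high, the disc (8 to 16 mm), and a round knob 22 mm across (16 to 40 mm) to hold it by.
- lid_small_center (a point): centre, half-way up (20 mm above its underside), of a loose round clay lid lying knob up on the bench; 64 mm across, 40 mm high in all; it belongs to the pot that is 64 mm across the rim. From its underside up: a locating ring 44 mm across and 8 mm high that enters its pot's mouth, 5 mm clear all round, the disc that rests on the rim (8 to 16 mm), and a round knob 22 mm across (16 to 40 mm) to hold it by. Seated, this point is 12 mm above the pot's rim.
- lid_medium_center (a point): centre, half-way up (20 mm above its underside), of a loose round clay lid lying knob up on the bench; 82 mm across, 40 mm high in all; it belongs to the pot that is 82 mm across the rim. From its underside up: a locating ring 62 mm across and 8 mm high that enters its pot's mouth, 5 mm clear all round, the disc that rests on the rim (8 to 16 mm), and a round knob 22 mm across (16 to 40 mm) to hold it by. Seated, this point is 12 mm above the pot's rim.
- lid_large_center (a point): centre, half-way up (20 mm above its underside), of a loose round clay lid lying knob up on the bench; 100 mm across, 40 mm high in all; it belongs to the pot that is 100 mm across the rim. From its underside up: a locating ring 80 mm across and 8 mm high that enters its pot's mouth, 5 mm clear all round, the disc that rests on the rim (8 to 16 mm), and a round knob 22 mm across (16 to 40 mm) to hold it by. Seated, this point is 12 mm above the pot's rim.
- cup_center (a point): centre of a white enamel cup, bystander: 72 mm across, 64 mm high, loose, standing on the bench. This point is 32 mm up.
- stamp_center (a point): centre of a turned wooden stamp, bystander: 27 mm across, 61 mm high, loose, standing on the bench. This point is 30 mm up.
- tile_center (a point): centre of a glazed test tile, bystander: 72 x 40 x 9 mm, loose, lying flat on the bench.
Mind the look-alikes: they are no part of the job. What is shaped like the part that bears lid_small_center but turquoise is not meant.

How it is judged:
At the end, for the whole second after the job is handed in: Each of the three pots stands upright (within 0.06 rad), within 30 mm of where it stood, and wears its own lid: centre within 9 mm of the pot's axis, level within 0.06 rad, at seated height within 3 mm, everything at rest (horizontal distance between lid_small_center and pot_small below 0.009 m and z of lid_small_center in the frame of pot_small between 0.065 and 0.071 m and angle between each of lid_small_center, pot_small, lid_medium_center, pot_medium, lid_large_center, pot_large's own z axis and vertical below 0.06 rad and distance of each of pot_small, pot_medium, pot_large from where it was at the start of the episode below 0.03 m and linear speed of each of lid_small, pot_small, lid_medium, pot_medium, lid_large, pot_large below 0.02 m/s and horizontal distance between lid_medium_center and pot_medium below 0.009 m and z of lid_medium_center in the frame of pot_medium between 0.071 and 0.077 m and horizontal distance between lid_large_center and pot_large below 0.009 m and z of lid_large_center in the frame of pot_large between 0.077 and 0.083 m); the robot touches nothing.
It fails at once if a pot's lid is let fall (free fall faster than 0.6 m/s, about 18 mm of drop) ((contact force between lid_small and anything else below 0.01 N and linear speed of lid_small above 0.6 m/s) or (contact force between lid_medium and anything else below 0.01 N and linear speed of lid_medium above 0.6 m/s) or (contact force between lid_large and anything else below 0.01 N and linear speed of lid_large above 0.6 m/s)).
It fails at once if the spare lid is moved by more than 30 mm (distance of lid_spare_center from where it was at the start of the episode above 0.03 m).
It fails at once if the cup is moved by more than 30 mm (distance of cup_center from where it was at the start of the episode above 0.03 m).
It fails at once if the stamp is moved by more than 30 mm (distance of stamp_center from where it was at the start of the episode above 0.03 m).
It fails at once if the test tile is moved by more than 30 mm (distance of tile_center from where it was at the start of the episode above 0.03 m).
It also fails if it takes over 96 s, if anything falls off the work surface, if the arm or the gripper's body presses on something with over 40 N, if the wrist force passes 120 N, or if a joint passes its speed limit or range.

### The arm

A 7-joint arm with a two-finger parallel gripper is mounted at the origin on a cart in front of the work surface, level with it; the furniture and walls round the work are solid. World frame = base frame: x ahead of the robot, y to its left, z up, the work surface at z = 0. Lengths are in m, angles in rad, forces in N, time in s.
With the tool pointing down it reaches from about 0.4 to 0.85 m from the base axis. Payload 4.5 kg.
Tool frame: the origin (TCP) lies on the centre line of the jaws, within the pads' length; the fingertips stand r.tcp_to_tips ahead of it and the grasp point (between the pads) lies 11 mm behind it (r.tcp_to_tips is the distance from the TCP to the fingertips, in m); y points along the fingers, x is the direction in which the jaws open and shut, and the axes are right-handed (so a half turn about y gives the same grasp; the last joint's range is limited). The gripper opens to 88 mm and grips with 3 to 60 N. Pads are 18 mm wide; open, the fingers measure 123 mm over their backs; the gripper's body (75 mm by 187 mm) begins 45 mm behind the grasp point.
Start: joints at [1.142, 0.689, -0.195, 1.565, 0.157, 0.902, -0.215], TCP at [0.279, -0.559, 0.247] pointing down, gripper open.
Joint ranges: [-3.01, 3.01], [-0.46, 2.08], [-1.47, 1.51], [0.13, 2.56], [-1, 4.14], [0.04, 2.09], [-2.66, 2.66]. Speed limits (rad/s): [2.57, 2.57, 3.14, 3.14, 3.14, 3.14, 3.14].

### API

Orientations are given as a unit quaternion [x, y, z, w].
In Python, from plant import r gives the robot as it stands. The module is installed in compiled form; this text tells all that it offers.
- The arm moves only by the shell command python3 -m inch 'ROWS' [OPENING] [FORCE]. ROWS is text: rows parted by semicolons, each of 4 numbers parted by spaces: the shift along the tool's x, y, z in mm, then the turn about the tool's y in degrees. In form: x y z spin; .... A call has 1 to 10 rows; each row is the pose to reach, as a shift and turn from the pose commanded when the call began, along the tool's axes at that moment; what a row does not reach only later rows make up. A row lasts 1/10 s, in which the tool goes at most 50 mm and 8.59 degrees, less where a joint would pass 70% of its speed; a pose out of reach is approached as far as the arm can. A call with a gripper value outside its range is refused whole. OPENING is the gripper command: -1 is shut, 1 is fully open, values between are in proportion, set as the call begins (- or left out, the last holds). The fingers move at their own pace and stop on an object; FORCE is the grip in N (left out, the last holds). Time passes only in rows, so rows that repeat a pose let the fingers close. It gives the time, the measured TCP pose, the force and the opening at its end, in the units of the state.
- r.get_state(): the state, without advancing time (a new reading comes with each control period).
- r.snapshot(name): name is "scene" or "side" or "wrist"; returns a dict with "frame" (480x640x3 uint8, red, green, blue), "intrinsics" (3x3 intrinsics, pixels), "R" (3x3) and "t" (3): a world point X has camera coordinates R X + t. Camera axes: x right, y down, z forward; pixel columns grow to the right and rows downward; lengths in m; the calibration is good to about 2 mm. A picture is of the moment at which its call begins. There is no depth.
- r.finish_job(): hands the job in, once; it reports no verdict.
Trained networks look in the newest picture that a camera, given by its name, has taken for a name from the list of things; names that differ only in an ending like _2 or _b are one class to them, and where a whole thing is asked for, a point or a joint stands for the part that bears it (a point fixed in the world has none). Each returns a list of dicts, best first, with "p" (0 to 1); they miss things now and then, are a little off and sometimes report something else, mostly with a low value. They report only what shows in the picture. A call takes as long as a camera call. They do not tell look-alikes from the thing itself.
- r.trace(camera, name): "region" (480x640 bool, what is visible of it) and "centre" ([row, column] in pixels, amid what is visible of it).
- r.tip_of(camera, name): "centre" ([row, column] in pixels: a listed point, or the origin of a listed thing).
The state is a dict: "clock": time; "q": joint angles; "qd": joint speeds; "joint_torque": joint torques, N m; "tool_pos": TCP position; "eef_rot": TCP orientation; "contact_force": force on the tool from outside, world axes, zero at the start; "moment": the same for the moment, N m; "opening": opening from 0.0 (shut) to 1.0 (fully open).
Only numpy, scipy, OpenCV 4.12 (cv2) and the standard library are available. Lean on these libraries where they do the work, as an engineer would, in place of code of your own. Each camera call takes 0.05 s, during which the arm holds its last target.

## Working session

There is one attempt and no reset: what is moved stays moved. The work goes in short steps, Python scripts to look and compute and a shell command to move; the robot and the scene stay as the last step left them, time stands still between calls to the robot, and variables do not carry over. Pictures are saved under pics/ and viewed, and the job is handed in when it is done.

```bash
mkdir -p pics; python3 - <<'E'
from plant import r
import cv2
s=r.get_state(); print({k:s[k] for k in ('clock','tool_pos','eef_rot','opening','contact_force')}, r.tcp_to_tips)
for n in ('scene','side','wrist'):
    d=r.snapshot(n); cv2.imwrite(f'pics/a_{n}.png',d['frame'][:,:,::-1]); print(n,d['intrinsics'].tolist(),d['R'].tolist(),d['t'].tolist())
E
```

```text
{'clock': 0.0, 'tool_pos': array([ 0.27869833, -0.55871123,  0.24589535]), 'eef_rot': array([-0.60106719,  0.37255991, -0.37137591,  0.6016621 ]), 'opening': 0.9988740994697779, 'contact_force': array([0.27800895, 0.5530978 , 0.12570463])} 0.008
scene [[444.5880803383422, 0.0, 315.7196139086228], [0.0, 444.5880803383422, 241.0797372624903], [0.0, 0.0, 1.0]] [[0.6083301448316466, -0.793535377575817, -0.015363574607276586], [-0.43080556857807906, -0.31387746495999697, -0.846101352718694], [0.666589076546583, 0.5213276719356947, -0.5328005832418756]] [-0.3544296504598068, 0.29760955454206534, 0.6544117283921285]
side [[473.94825574472407, 0.0, 321.1792401914064], [0.0, 473.94825574472407, 241.07926457517323], [0.0, 0.0, 1.0]] [[-0.8927545321044799, -0.45054328455740406, 0.0003068340545109471], [-0.23704966401537242, 0.46913613031647305, -0.8507166085259437], [0.3831407080918315, -0.7595538427076193, -0.5256245407427043]] [0.551769967942821, 0.1963764296013434, 1.0034330869881953]
wrist [[388.11165509577535, 0.0, 318.818768373372], [0.0, 388.11165509577535, 238.4223195251488], [0.0, 0.0, 1.0]] [[0.44536200911146234, -0.8953500833378429, -0.0009534710908541151], [-0.8593493053664196, -0.4277530775909991, 0.28026072856838613], [-0.2513393168735357, -0.12399811643064607, -0.959923442215679]] [-0.6237327415911733, -0.03805118778543349, 0.3895691811064563]
```

View pics/a_scene.png

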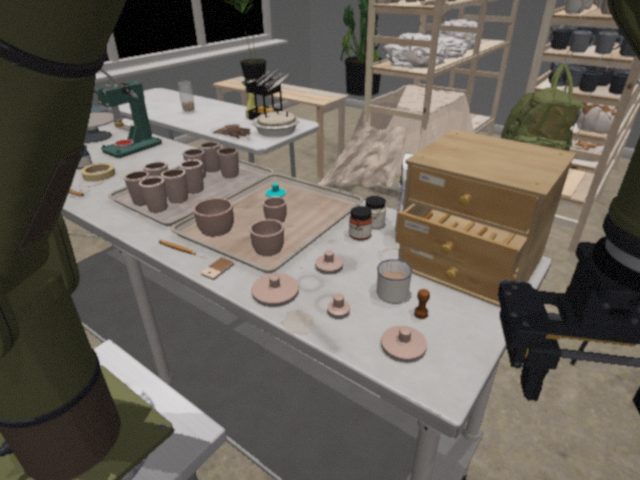

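View pics/a_side.png

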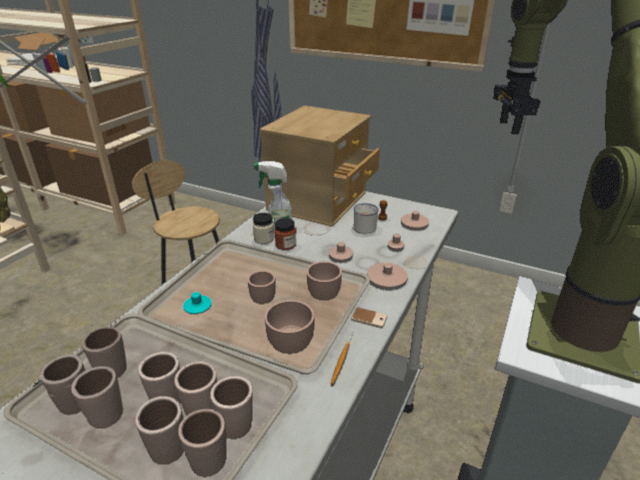

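View pics/a_wrist.png

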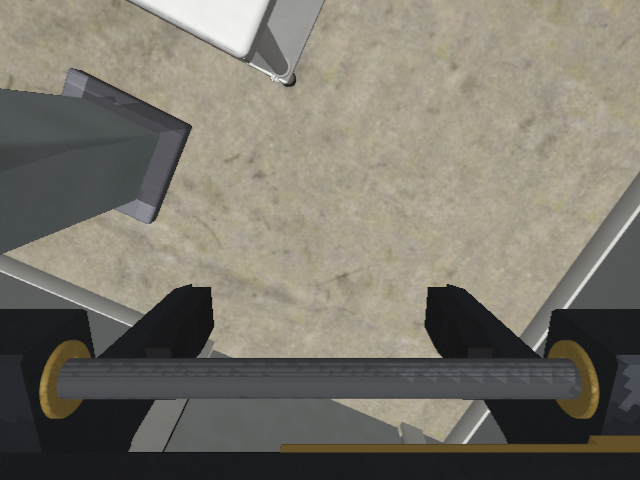

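The scene view shows four clay lids: large at about (275,290), small (329,263), spare (339,307) and medium (404,343). The pots are at (215,217), (267,237) and (275,209), and a turquoise look-alike lid sits at (276,190). Next I'll triangulate from both fixed cameras.

```bash
cat > h.py <<'E'
from plant import r
import numpy as np, cv2
from scipy.spatial.transform import Rotation as Ro
def ray(d,px):
    v=np.linalg.inv(d['intrinsics'])@np.array([px[1],px[0],1.]); R=np.array(d['R']); 
    return -R.T@np.array(d['t']), R.T@v
def atz(d,px,z):
    o,v=ray(d,px); return o+v*(z-o[2])/v[2]
def proj(d,X):
    c=np.array(d['R'])@X+d['t']; p=np.array(d['intrinsics'])@c; return p[:2]/p[2]
E
python3 - <<'E'
from h import *
s=r.get_state(); print(Ro.from_quat(s['eef_rot']).as_matrix().round(3))
Z=dict(pot_small=0,pot_medium=0,pot_large=0,cup_center=.032,stamp_center=.03,tile_center=.005,lid_spare_center=.02,lid_small_center=.02,lid_medium_center=.02,lid_large_center=.02)
for n in ('scene','side'):
    d=r.snapshot(n)
    for k,z in Z.items():
        for o in r.tip_of(n,k)[:4]:
            if o['p']>.2: print(n,k,round(o['p'],2),np.round(o['centre'],1),atz(d,o['centre'],z).round(4))
E
```

```text
[[ 0.446 -0.001  0.895]
 [-0.895  0.001  0.446]
 [-0.001 -1.    -0.   ]]
scene pot_small 0.98 [220.5 277.7] [ 0.6745  0.2007 -0.    ]
scene pot_medium 0.76 [248.4 268.8] [0.5574 0.1258 0.    ]
scene pot_large 0.68 [226.6 212.7] [0.5477 0.3195 0.    ]
scene pot_large 0.59 [248.9 268.7] [0.5556 0.1245 0.    ]
scene cup_center 0.64 [280.7 388.9] [ 0.579  -0.1946  0.032 ]
scene stamp_center 0.84 [304.  418.4] [ 0.5502 -0.2761  0.03  ]
scene tile_center 0.79 [268.4 217.1] [0.4203 0.1591 0.005 ]
scene lid_spare_center 0.61 [305.6 336.5] [ 0.4618 -0.1446  0.02  ]
scene lid_small_center 0.77 [259.9 329.6] [ 0.5819 -0.0407  0.02  ]
scene lid_small_center 0.73 [188.8 276.4] [0.7908 0.3076 0.02  ]
scene lid_medium_center 0.58 [337.6 409.5] [ 0.468  -0.3007  0.02  ]
scene lid_large_center 0.95 [284.4 273.4] [0.4385 0.0015 0.02  ]
side pot_small 0.72 [274.1 385.8] [ 0.4454 -0.0172  0.    ]
side pot_small 0.67 [214.  363.5] [ 0.6161 -0.2846  0.    ]
side pot_small 0.59 [300.1 260. ] [0.6701 0.2118 0.    ]
side pot_medium 0.93 [291.1 327.5] [0.5453 0.1108 0.    ]
side pot_large 0.7 [343.1 289.6] [0.5383 0.3029 0.    ]
side cup_center 0.77 [216.1 364.1] [ 0.5884 -0.218   0.032 ]
side stamp_center 0.44 [209.6 381.1] [ 0.5597 -0.2819  0.03  ]
side tile_center 0.72 [317.9 369.4] [0.4185 0.1609 0.005 ]
side lid_spare_center 0.57 [240.6 395.7] [ 0.467  -0.1491  0.02  ]
side lid_small_center 0.86 [251.2 340.9] [ 0.5775 -0.0341  0.02  ]
side lid_small_center 0.55 [301.8 197.2] [0.7776 0.3007 0.02  ]
side lid_medium_center 0.9 [215.5 414.2] [ 0.465  -0.3091  0.02  ]
side lid_large_center 0.81 [272.7 386.9] [0.4367 0.003  0.02  ]
```

```bash
cat >> h.py <<'E'
from scipy.optimize import minimize
def circ(x,y,z,rad,n=48):
    a=np.linspace(0,2*np.pi,n,endpoint=False); return np.c_[x+rad*np.cos(a),y+rad*np.sin(a),np.full(n,z)]
def sil(d,parts,x,y,z0,S=4):
    m=np.zeros((480*S,640*S),np.uint8)
    for (r0,h0,r1,h1) in parts:
        P=np.r_[circ(x,y,z0+h0,r0),circ(x,y,z0+h1,r1)]
        C=P@np.array(d['R']).T+d['t']; p=C@np.array(d['intrinsics']).T; p=p[:,:2]/p[:,2:]
        h=cv2.convexHull((((p+.5)*S-.5)).astype(np.float32))
        cv2.fillConvexPoly(m,np.round(h).astype(np.int32),1)
    return m
def lid(D): return [((D-20)/2000,0,(D-20)/2000,.008),(D/2000,.008,D/2000,.016),(.011,.016,.011,.040)]
def fit(views,parts,x,y,z0,fitz=False,S=4):
    Ms=[(d,cv2.resize(m.astype(np.uint8),None,fx=S,fy=S,interpolation=cv2.INTER_NEAREST)) for d,m in views]
    def cost(v):
        z=v[2]/1000 if fitz else z0
        c=0
        for d,m in Ms:
            s=sil(d,parts,v[0]/1000,v[1]/1000,z,S); c+=1-(s&m).sum()/max(1,(s|m).sum())
        return c/len(Ms)
    v0=[x*1000,y*1000]+([z0*1000] if fitz else [])
    sx=np.array([v0]+[np.array(v0)+8*np.eye(len(v0))[i] for i in range(len(v0))])
    o=minimize(cost,v0,method='Nelder-Mead',options=dict(initial_simplex=sx,xatol=.1,fatol=1e-4))
    return o.x.round(1),round(1-o.fun,3)
E
python3 - <<'E'
from h import *
import sys
T=[('lid_small_center',lid(64),.58,-.037,0),('lid_medium_center',lid(82),.466,-.305,0),('lid_large_center',lid(100),.4375,.002,0),('lid_spare_center',lid(46),.464,-.147,0)]
def pot(D,h): return [(D/2000*.8,0,D/2000,h)]
T+=[('pot_small',pot(64,.056),.672,.206,.004),('pot_medium',pot(82,.062),.552,.118,.004),('pot_large',pot(100,.068),.543,.31,.004)]
D={n:r.snapshot(n) for n in('scene','side')}
ov={n:D[n]['frame'].copy() for n in D}
for k,p,x,y,z in T:
    V=[]
    for n in D:
        best=None
        for o in r.trace(n,k):
            px=proj(D[n],np.array([x,y,z+.02])); 
            if np.hypot(*(np.array(o['centre'])[::-1]-px))<18 and (best is None): best=o
        if best: V.append((n,D[n],best['region'])); ov[n][best['region']]=ov[n][best['region']]//2+np.array([0,127,0],np.uint8)
    for v in V: print(k,v[0],fit([v[1:]],p,x,y,z))
    if len(V)==2: print(k,'both',fit([v[1:] for v in V],p,x,y,z),'z',fit([v[1:] for v in V],p,x,y,z,True))
for n in ov: cv2.imwrite(f'pics/b_{n}.png',cv2.resize(ov[n][140:380,150:470],None,fx=2.4,fy=2.4)[:,:,::-1])
E
```

```text
lid_small_center scene (array([582.4, -38.7]), np.float64(0.828))
lid_small_center side (array([580.2, -38.1]), np.float64(0.914))
lid_small_center both (array([580.3, -38.1]), np.float64(0.869)) z (array([580.3, -39.1,  -0.6]), np.float64(0.87))
lid_medium_center scene (array([ 459.1, -293.5]), np.float64(0.916))
lid_medium_center side (array([ 458.2, -294.6]), np.float64(0.883))
lid_medium_center both (array([ 458.2, -293.5]), np.float64(0.897)) z (array([ 458.5, -293.8,   -0.5]), np.float64(0.897))
lid_large_center scene (array([438.6,  -1.5]), np.float64(0.93))
lid_spare_center scene (array([ 466.3, -145.1]), np.float64(0.857))
lid_spare_center side (array([ 464.3, -145. ]), np.float64(0.902))
lid_spare_center both (array([ 464.6, -146.1]), np.float64(0.875)) z (array([ 4.645e+02, -1.460e+02, -3.000e-01]), np.float64(0.877))
pot_small scene (array([669.6, 203.1]), np.float64(0.818))
pot_small side (array([665. , 206.3]), np.float64(0.939))
pot_small both (array([667. , 204.1]), np.float64(0.87)) z (array([668. , 203.8,   2.2]), np.float64(0.877))
pot_medium scene (array([547.5, 119. ]), np.float64(0.946))
pot_medium side (array([546.5, 126.4]), np.float64(0.917))
pot_medium both (array([548.3, 121.2]), np.float64(0.915)) z (array([549.9, 121.9,   1.6]), np.float64(0.931))
pot_large scene (array([538.4, 295.4]), np.float64(0.939))
pot_large side (array([538.1, 299.3]), np.float64(0.945))
pot_large both (array([538.8, 297.7]), np.float64(0.933)) z (array([539.6, 297.5,   2.6]), np.float64(0.94))
```

```bash
python3 - <<'E'
import cv2
a=cv2.imread('pics/b_scene.png');b=cv2.imread('pics/b_side.png');import numpy as np
print(a.shape)
E
```

```text
(576, 768, 3)
```

```bash
cat >> h.py <<'E'
def goto(X):
    s=r.get_state(); Rm=Ro.from_quat(s['eef_rot']).as_matrix()
    d=Rm.T@(np.array(X)-s['tool_pos'])*1000
    print('t',round(s['clock'],2),'pos',s['tool_pos'].round(4),'open',round(s['opening'],3),'F',s['contact_force'].round(1),'need xyz mm',d.round(1)); return d
E
python3 - <<'E'
from h import *
d=r.snapshot('wrist'); s=r.get_state(); Rm=Ro.from_quat(s['eef_rot']).as_matrix()
c=-np.array(d['R']).T@d['t']; print('cam in tool',Rm.T@(c-s['tool_pos']), 'cam axes in tool',(Rm.T@np.array(d['R']).T).round(3))
for dz in (0,.04,.08,.12):
  for h in (.12,.16,.2): print(dz,h,proj(d,s['tool_pos']+Rm@np.array([0,h,dz])).round())
T=np.array([.4585,-.294,.04]); goto(T-Rm@np.array([0,.14,.08]))
E
```

```text
cam in tool [-0.00049701 -0.13802368  0.07194368] cam axes in tool [[ 1.    -0.001  0.   ]
 [-0.001 -0.28   0.96 ]
 [-0.001 -0.96  -0.28 ]]
0 0.12 [319. 234.]
0 0.16 [319. 220.]
0 0.2 [319. 210.]
0.04 0.12 [319. 175.]
0.04 0.16 [319. 169.]
0.04 0.2 [319. 164.]
0.08 0.12 [319. 112.]
0.08 0.16 [319. 114.]
0.08 0.2 [319. 115.]
0.12 0.12 [319.  42.]
0.12 0.16 [319.  54.]
0.12 0.2 [319.  63.]
t 2.1 pos [ 0.279  -0.5593  0.2468] open 1.0 F [ 0.3  0.8 -0.7] need xyz mm [-157.3   66.7  199. ]
```

```bash
python3 -m inch '-35 0 60 0; -70 10 120 0; -105 30 180 0; -135 55 235 0; -150 75 265 0; -157 87 279 0; -157 87 279 0; -157 87 279 0' -0.1 20; python3 - <<'E'
from h import *
d=r.snapshot('wrist'); cv2.imwrite('pics/c1.png',d['frame'][:,:,::-1])
print('pred knob',proj(d,np.array([.4585,-.294,.04])))
for o in r.trace('wrist','lid_medium_center')[:2]:
    print(o['p'],o['centre'],fit([(d,o['region'])],lid(82),.4585,-.294,0))
for o in r.tip_of('wrist','lid_medium_center')[:2]: print(o['p'],o['centre'],atz(d,o['centre'],.02))
goto([.4585,-.294,.028])
E
```

```text
clock: 2.9
tool_pos: [0.4617, -0.2877, 0.158]
eef_rot: [-0.602, 0.37, -0.368, 0.605]
contact_force: [-0.0, 0.8, 0.6]
opening: 0.451
pred knob [326.25141404 242.91956262]
0.8 [230.1, 327.5] (array([ 459.8, -293.2]), np.float64(0.943))
0.59 [232.9, 329.5] [ 0.46121641 -0.2956208   0.02      ]
t 3.05 pos [ 0.4583 -0.2951  0.1599] open 0.452 F [-0.3 -0.6  0. ] need xyz mm [ -1.  131.9   0.8]
```

View pics/c1.png

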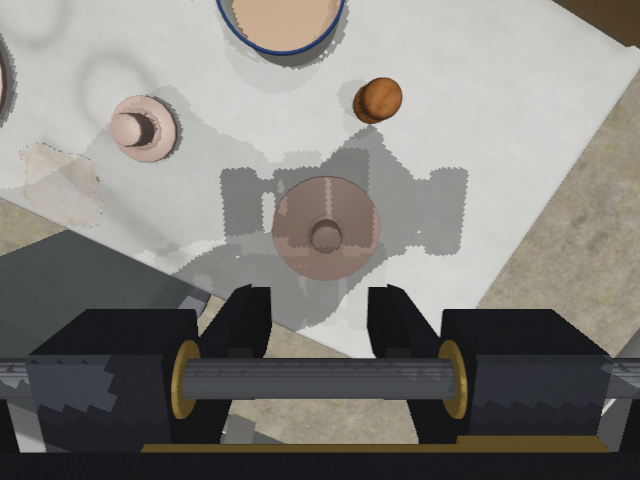

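The view shows the medium lid centred under the jaws: disc at about (326,228), knob at about (327,238). The stamp is clear at (378,100). I'll descend and grip.

```bash
python3 -m inch '-1 35 2 0; -1 70 2 0; -1 100 2 0; -1 120 2 0; -1 129 2 0; -1 131 2 0; -1 131 2 0; -1 131 2 0' ; python3 - <<'E'
from h import *
goto([.4595,-.2935,.028])
E
```

```text
clock: 3.85
tool_pos: [0.4605, -0.2932, 0.0299]
eef_rot: [0.601, -0.371, 0.373, -0.601]
contact_force: [-0.1, 0.6, 0.0]
opening: 0.451
t 3.85 pos [ 0.4605 -0.2932  0.0299] open 0.451 F [-0.1  0.6  0. ] need xyz mm [-0.2  1.9 -1. ]
```

```bash
python3 -m inch '0 1 0 0; 0 1 0 0; 0 1 0 0; 0 1 0 0; 0 1 0 0; 0 1 0 0; 0 1 0 0' -1 25; python3 -m inch '0 -5 0 0; 0 -15 0 0; 0 -30 0 0; 0 -60 0 0; 0 -90 0 0; 0 -120 0 0; 0 -120 0 0'; python3 - <<'E'
from h import *
for n in ('wrist','side'):
    d=r.snapshot(n); cv2.imwrite(f'pics/d1{n}.png',d['frame'][:,:,::-1])
goto([.549,.121,.2])
E
```

```text
clock: 4.55
tool_pos: [0.4603, -0.2926, 0.0282]
eef_rot: [0.601, -0.372, 0.372, -0.601]
contact_force: [-1.0, -0.4, 5.8]
opening: 0.24
clock: 5.25
tool_pos: [0.4621, -0.2937, 0.1523]
eef_rot: [-0.601, 0.369, -0.375, 0.601]
contact_force: [0.3, -0.5, -1.8]
opening: 0.243
t 5.35 pos [ 0.4601 -0.2926  0.1488] open 0.241 F [-0.5  1.2 -1.5] need xyz mm [-330.4  -51.4  264.2]
```

View pics/d1wrist.png

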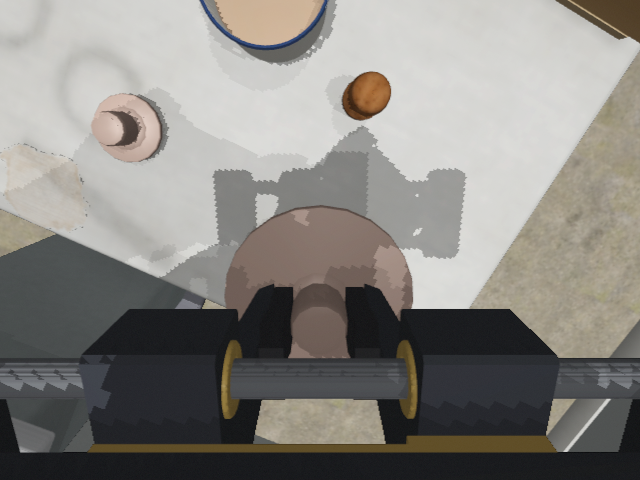

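Lid is held, level, and centred between the jaws (disc edges at columns 225 and 413, front edge at row 206). I'll carry it to a viewing point just short of the medium pot.

```bash
python3 -m inch '-25 -15 13 0; -60 -35 32 0; -100 -50 53 0; -140 -55 74 0; -180 -55 95 0; -220 -55 116 0; -260 -55 137 0; -300 -55 158 0; -322 -55 168 0; -330 -55 170 0'; python3 -m inch '0 0 0 0; 0 0 0 0; 0 0 0 0';python3 - <<'E'
from h import *
d=r.snapshot('wrist'); cv2.imwrite('pics/d2.png',d['frame'][:,:,::-1])
for k,D,h,x,y in (('pot_medium',82,.062,.549,.121),('pot_small',64,.056,.668,.204)):
  for o in r.trace('wrist',k)[:2]:
    print(k,o['p'],o['centre'],proj(d,np.array([x,y,.06])))
    for zz in (.002,.006): print(fit([(d,o['region'])],[(D/2000*.8,0,D/2000,h)],x,y,zz))
for o in r.tip_of('wrist','pot_medium')[:2]: print(o['p'],o['centre'],atz(d,o['centre'],.003))
goto([.549,.121,.2]); print(r.get_state()['q'].round(2))
# lid in hand offset: predicted front edge row vs off
s=r.get_state(); Rm=Ro.from_quat(s['eef_rot']).as_matrix()
for off in (-.004,0,.004): print(off,proj(d,s['tool_pos']+Rm@np.array([0,.012,.041+off])))
E
```

```text
clock: 6.35
tool_pos: [0.4638, 0.0822, 0.2017]
eef_rot: [0.603, -0.371, 0.369, -0.602]
contact_force: [0.3, -0.1, -1.5]
opening: 0.243
clock: 6.65
tool_pos: [0.4646, 0.0765, 0.2025]
eef_rot: [0.601, -0.373, 0.373, -0.6]
contact_force: [0.2, -0.5, -1.1]
opening: 0.24
pot_medium 0.72 [80.3, 315.3] [315.37452435  88.85526474]
(array([550.7, 122.8]), np.float64(0.981))
(array([549.9, 122.1]), np.float64(0.956))
0.78 [90.5, 314.9] [0.55177084 0.12322652 0.003     ]
t 6.85 pos [0.4648 0.0777 0.2027] open 0.246 F [ 0.3  0.3 -2. ] need xyz mm [-1.3  2.7 94.6]
[-0.24  0.57 -0.04  2.07  0.05  0.51 -1.42]
-0.004 [317.21760654 215.30885206]
0 [317.17629846 205.35143908]
0.004 [317.13437547 195.24579949]
```

View pics/d2.png

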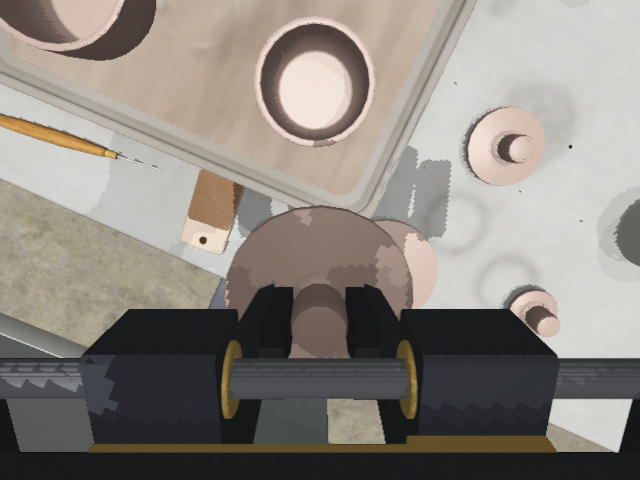

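The pot rim shows at (315,80), and the fit agrees with the triangulation within 2 mm. I'll move over it and lower.

```bash
python3 -m inch '0 0 20 0; -1 0 50 0; -2 0 80 0; -2 15 94 0; -2 40 97 0; -2 65 97 0; -2 80 97 0; -2 90 97 0; -2 95 97 0; -2 95 97 0'; python3 -m inch '0 0 0 0; 0 0 0 0;0 0 0 0'; python3 - <<'E'
from h import *
for n in ('side','scene'):
    d=r.snapshot(n); c=proj(d,np.array([.55,.122,.07])).astype(int)
    cv2.imwrite(f'pics/e_{n}.png',cv2.resize(d['frame'][c[1]-70:c[1]+70,c[0]-90:c[0]+90],None,fx=4,fy=4)[:,:,::-1])
goto([.5505,.1225,.086])
E
```

```text
clock: 7.85
tool_pos: [0.5506, 0.1237, 0.1075]
eef_rot: [0.601, -0.372, 0.372, -0.601]
contact_force: [0.2, -0.9, -0.7]
opening: 0.239
clock: 8.15
tool_pos: [0.5511, 0.1239, 0.1084]
eef_rot: [-0.601, 0.372, -0.372, 0.602]
contact_force: [0.1, 0.3, -0.6]
opening: 0.238
t 8.25 pos [0.5509 0.1239 0.1081] open 0.238 F [ 0.3  0.1 -0.8] need xyz mm [ 1.1 22.1 -1. ]
```

View pics/e_side.png

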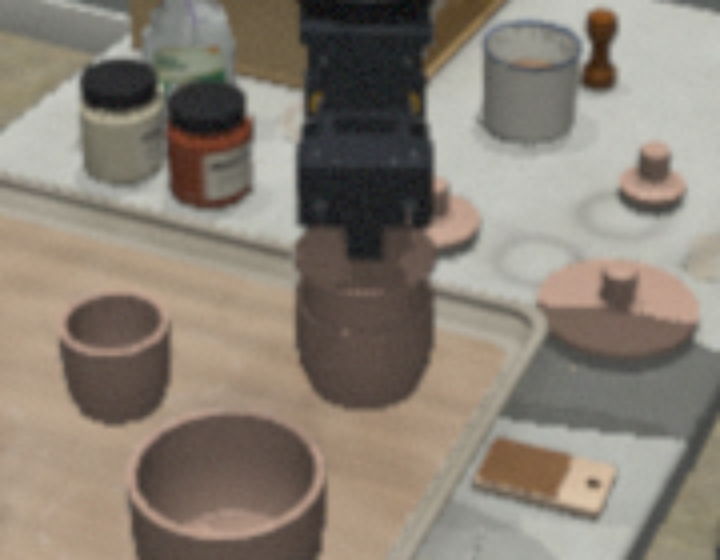

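View pics/e_scene.png

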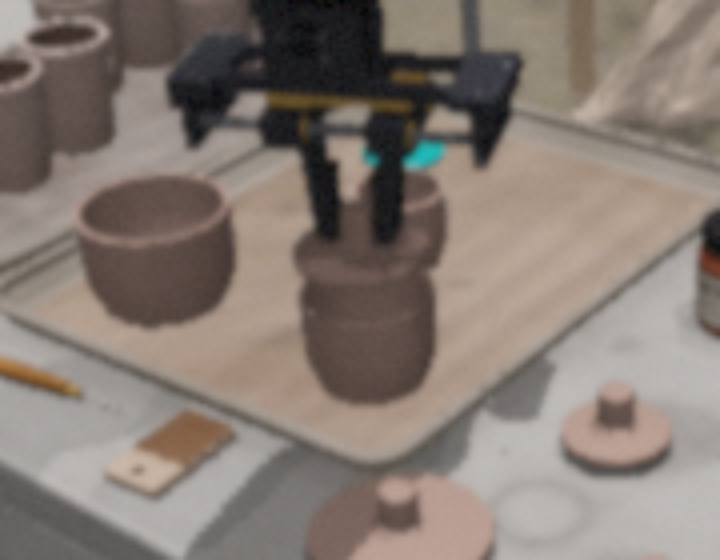

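Both views show the lid concentric with the rim: columns 297–433 in the side crop, and about 1 px left in the scene crop. I'll correct by 1 mm and lower slowly.

```bash
python3 -m inch '1 4 0 0; 1 8 0 0; 1 11 0 0; 1 14 0 0; 1 16 0 0; 1 17 0 0; 1 18 0 0; 1 18 0 0'; python3 -m inch '0 1 0 0; 0 1 0 0; 0 1 0 0';python3 -m inch '0 1 0 0; 0 1 0 0; 0 1 0 0';python3 -m inch '0 1 0 0; 0 1 0 0; 0 1 0 0'
```

```text
clock: 9.05
tool_pos: [0.5511, 0.123, 0.0897]
eef_rot: [0.601, -0.372, 0.372, -0.601]
contact_force: [0.4, 1.6, -1.3]
opening: 0.24
clock: 9.35
tool_pos: [0.5511, 0.123, 0.0888]
eef_rot: [-0.601, 0.372, -0.372, 0.601]
contact_force: [-0.7, -0.8, -1.5]
opening: 0.241
clock: 9.65
tool_pos: [0.5511, 0.1229, 0.0877]
eef_rot: [0.601, -0.372, 0.372, -0.601]
contact_force: [-0.2, 0.1, -1.0]
opening: 0.245
clock: 9.95
tool_pos: [0.5511, 0.1229, 0.0867]
eef_rot: [0.601, -0.372, 0.372, -0.601]
contact_force: [-0.4, -0.4, -1.3]
opening: 0.241
```

```bash
for i in 1 ; do python3 -m inch '0 1 0 0; 0 1 0 0; 0 1 0 0'; python3 -m inch '0 1 0 0; 0 1 0 0; 0 1 0 0';python3 -m inch '0 1 0 0; 0 1 0 0; 0 1 0 0'; done
```

```text
clock: 10.25
tool_pos: [0.5511, 0.123, 0.0857]
eef_rot: [0.601, -0.372, 0.372, -0.601]
contact_force: [-0.2, 0.8, -1.1]
opening: 0.245
clock: 10.55
tool_pos: [0.5511, 0.123, 0.0847]
eef_rot: [0.601, -0.372, 0.372, -0.601]
contact_force: [-0.3, 0.0, -2.0]
opening: 0.243
clock: 10.85
tool_pos: [0.5511, 0.1229, 0.0846]
eef_rot: [-0.601, 0.372, -0.372, 0.601]
contact_force: [-2.8, -0.6, 5.5]
opening: 0.24
```

Contact: the force rises by 7 N at TCP z 84.6 mm, about the seated height. I'll release, rise and check.

```bash
python3 -m inch '0 0 0 0; 0 0 0 0; 0 0 0 0; 0 0 0 0' -0.1; python3 -m inch '0 -10 0 0; 0 -30 0 0; 0 -60 0 0; 0 -95 0 0; 0 -115 0 0; 0 -120 0 0; 0 -120 0 0'; python3 - <<'E'
from h import *
for n in ('side','scene','wrist'):
    d=r.snapshot(n); c=proj(d,np.array([.55,.122,.07])).astype(int)
    a,b=max(0,c[1]-70),max(0,c[0]-90)
    cv2.imwrite(f'pics/f_{n}.png',cv2.resize(d['frame'][a:a+140,b:b+180],None,fx=4,fy=4)[:,:,::-1] if n!='wrist' else d['frame'][:,:,::-1])
d=r.snapshot('wrist')
o=r.trace('wrist','lid_medium_center')
if o: print(fit([(d,o[0]['region'])],lid(82),.55,.122,.0564))
goto([.4385,-.0015,.16])
E
```

```text
clock: 11.25
tool_pos: [0.5511, 0.1229, 0.0836]
eef_rot: [0.601, -0.372, 0.372, -0.601]
contact_force: [-0.2, -0.2, 0.1]
opening: 0.451
clock: 11.95
tool_pos: [0.5513, 0.123, 0.2044]
eef_rot: [-0.601, 0.372, -0.372, 0.602]
contact_force: [-0.3, 0.2, -0.3]
opening: 0.448
(array([550.8, 123.4]), np.float64(0.967))
t 12.2 pos [0.5503 0.1228 0.2025] open 0.45 F [-0.1  0.5  0.5] need xyz mm [  61.3   42.8 -155.4]
```

View pics/f_side.png

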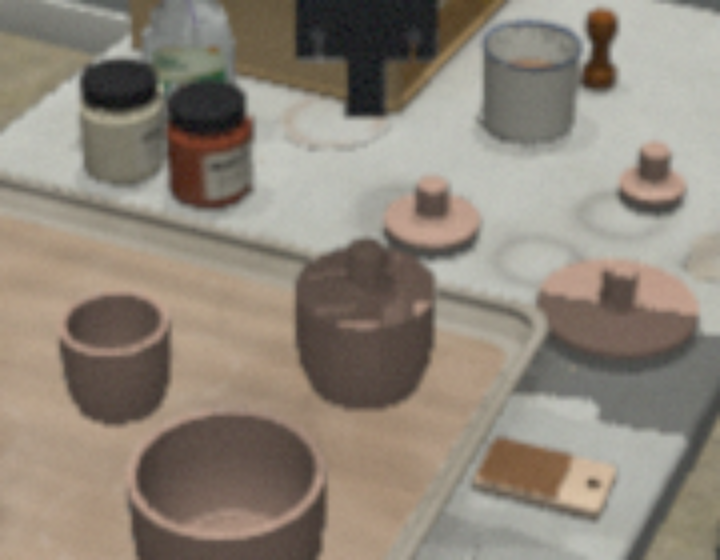

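View pics/f_wrist.png

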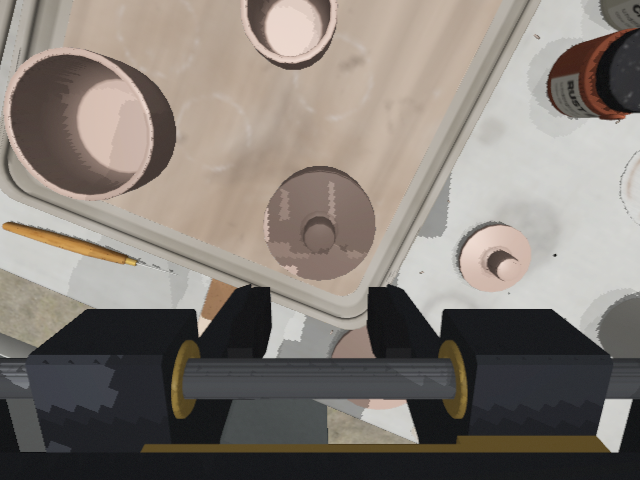

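The medium lid sits level and centred on its pot, side view (366,290). Next is the large lid.

```bash
python3 -m inch '12 0 -30 0; 24 5 -60 0; 36 15 -90 0; 48 28 -120 0; 57 38 -145 0; 61 40 -155 0; 61 40 -155 0; 61 40 -155 0;61 40 -155 0'; python3 - <<'E'
from h import *
d=r.snapshot('wrist'); cv2.imwrite('pics/g1.png',d['frame'][:,:,::-1])
for o in r.trace('wrist','lid_large_center')[:2]:
    print(o['p'],o['centre'],fit([(d,o['region'])],lid(100),.4385,-.0015,0))
for o in r.tip_of('wrist','lid_large_center')[:2]: print(o['p'],o['centre'],atz(d,o['centre'],.02))
goto([.4385,-.0015,.0285])
E
```

```text
clock: 13.1
tool_pos: [0.4414, 0.0005, 0.164]
eef_rot: [-0.601, 0.371, -0.372, 0.602]
contact_force: [-0.5, 0.3, -0.3]
opening: 0.446
0.91 [221.2, 319.1] (array([4.391e+02, 3.000e-01]), np.float64(0.974))
0.58 [227.9, 318.4] [4.39533652e-01 3.35895765e-04 2.00000000e-02]
t 13.25 pos [4.406e-01 1.000e-04 1.639e-01] open 0.45 F [0.5 0.4 0.1] need xyz mm [  0.4 135.4  -2.7]
```

View pics/g1.png

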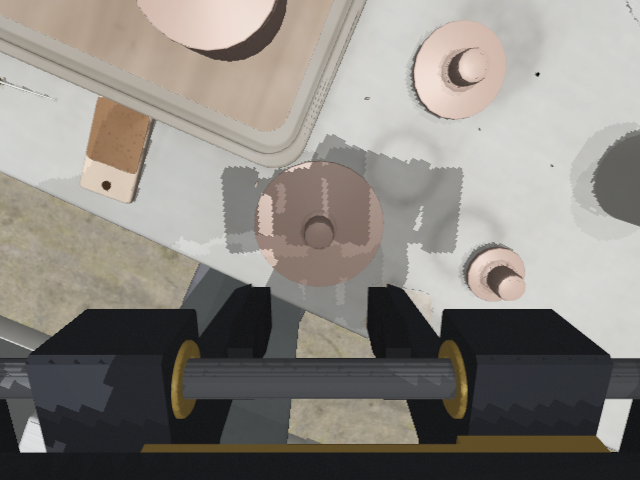

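Large lid under the jaws, at (319,222). Descend and grip.

```bash
python3 -m inch '-1 35 -1 0; -1 70 -1 0; -1 100 -1 0; -1 120 -1 0; -1 131 -1 0; -1 135 -1 0; -1 135 -1 0; -1 135 -1 0' ; python3 -m inch '0 0 0 0; 0 0 0 0; 0 0 0 0; 0 0 0 0; 0 0 0 0; 0 0 0 0; 0 0 0 0' -1 30; python3 -m inch '0 -5 0 0; 0 -15 0 0; 0 -30 0 0; 0 -60 0 0; 0 -90 0 0; 0 -120 0 0; 0 -150 0 0; 0 -170 0 0; 0 -170 0 0; 0 -170 0 0'; python3 - <<'E'
from h import *
d=r.snapshot('wrist'); cv2.imwrite(f'pics/g2.png',d['frame'][:,:,::-1])
goto([.539,.2975,.2]); s=r.get_state(); Rm=Ro.from_quat(s['eef_rot']).as_matrix()
for off in (-.004,0,.004): print(off,proj(d,s['tool_pos']+Rm@np.array([0,.012,.05+off])))
E
```

```text
clock: 14.05
tool_pos: [0.4418, -0.0012, 0.0348]
eef_rot: [0.604, -0.374, 0.369, -0.599]
contact_force: [0.2, -0.8, 0.5]
opening: 0.451
clock: 14.75
tool_pos: [0.4413, -0.0016, 0.0351]
eef_rot: [0.604, -0.374, 0.369, -0.598]
contact_force: [-0.5, 0.9, 0.1]
opening: 0.234
clock: 15.75
tool_pos: [0.4424, -0.0017, 0.2046]
eef_rot: [0.605, -0.375, 0.37, -0.598]
contact_force: [0.1, -0.2, -2.2]
opening: 0.237
t 15.8 pos [ 0.442  -0.0017  0.204 ] open 0.241 F [-0.3  0.1 -1.6] need xyz mm [-224.4    1.5  220.3]
-0.004 [319.37465526 195.08802448]
0 [319.36205089 184.88222203]
0.004 [319.34925867 174.52432255]
```

View pics/g2.png

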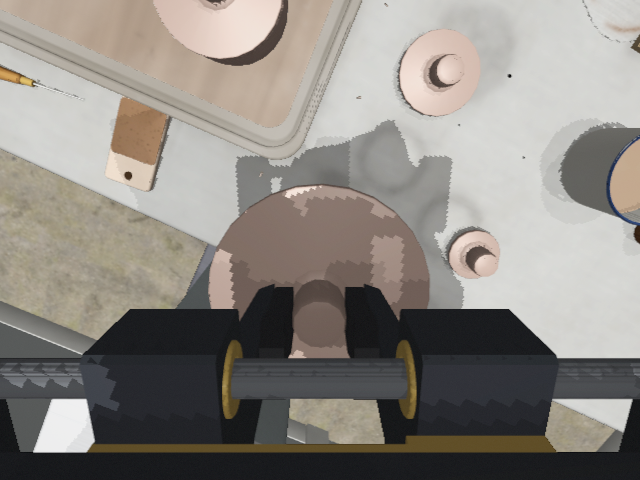

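```bash
python3 - <<'E'
from h import *
for q in ([.604,-.374,.369,-.599],[.605,-.375,.37,-.598],r.get_state()['eef_rot'],[.601,-.372,.372,-.601]):
    print(Ro.from_quat(q).as_matrix().round(4).tolist())
s=r.get_state();print(s['q'].round(3),s['tool_pos'])
Rm=Ro.from_quat(s['eef_rot']).as_matrix(); d=r.snapshot('wrist')
for off in (-.004,0,.004): print(off,proj(d,s['tool_pos']+Rm@np.array([0,.019,.05+off])))
E
```

```text
[[0.4477, -0.0097, 0.8941], [-0.8942, -0.0023, 0.4477], [-0.0023, -0.9999, -0.0097]]
[[0.4456, -0.0112, 0.8952], [-0.8952, -0.0047, 0.4456], [-0.0008, -0.9999, -0.0121]]
[[0.4464, -0.0126, 0.8948], [-0.8949, -0.0043, 0.4463], [-0.0017, -0.9999, -0.0132]]
[[0.446, 0.0, 0.895], [-0.895, 0.0, 0.446], [0.0, -1.0, 0.0]]
[ 0.342  0.611 -0.695  2.116  0.652  0.653 -1.916] [ 0.44204843 -0.00165141  0.20404175]
-0.004 [319.87933698 191.53436259]
0 [319.87452007 181.70114291]
0.004 [319.86963387 171.72647466]
```

The arm stopped about 6 mm high near its inner reach, with the tool tilted 0.012 rad. The grip is still on the knob, the lid is level, and its centre is about 1 mm behind the TCP. I'll carry it to a viewing point for the large pot.

```bash
python3 -m inch '-20 0 11 0; -45 0 24 0; -75 0 40 0; -105 0 56 0; -135 0 72 0; -165 0 88 0; -195 0 104 0; -215 0 115 0; -222 0 119 0; -224 0 120 0'; python3 -m inch '0 0 0 0; 0 0 0 0; 0 0 0 0';python3 - <<'E'
from h import *
d=r.snapshot('wrist'); cv2.imwrite('pics/g3.png',d['frame'][:,:,::-1])
for k,D,h,x,y in (('pot_large',100,.068,.539,.2975),('pot_small',64,.056,.668,.204)):
  for o in r.trace('wrist',k)[:1]:
    print(k,o['p'],o['centre'],proj(d,np.array([x,y,.06])), fit([(d,o['region'])],[(D/2000*.8,0,D/2000,h)],x,y,.0024))
goto([.539,.2975,.2]); print(r.get_state()['q'].round(2),Ro.from_quat(r.get_state()['eef_rot']).as_matrix().round(3).tolist())
E
```

```text
clock: 16.85
tool_pos: [0.4495, 0.2531, 0.2029]
eef_rot: [0.605, -0.374, 0.369, -0.598]
contact_force: [0.7, -0.8, -1.1]
opening: 0.238
clock: 17.15
tool_pos: [0.4504, 0.2514, 0.2039]
eef_rot: [0.605, -0.375, 0.37, -0.598]
contact_force: [0.2, 0.9, -1.6]
opening: 0.239
pot_large 0.77 [72.0, 316.9] [316.49963195  79.25715464] (array([541.3, 298.8]), np.float64(0.977))
pot_small 0.66 [7.0, 509.5] [544.76958754 -49.88962036] (array([668.8, 202.3]), np.float64(0.89))
t 17.3 pos [0.4504 0.2522 0.2041] open 0.236 F [-0.  -0.4 -1.9] need xyz mm [-1.   3.  99.6]
[-0.2   0.68 -0.67  1.91  0.59  0.76 -2.31] [[0.446, -0.01, 0.895], [-0.895, -0.004, 0.446], [-0.001, -1.0, -0.011]]
```

View pics/g3.png

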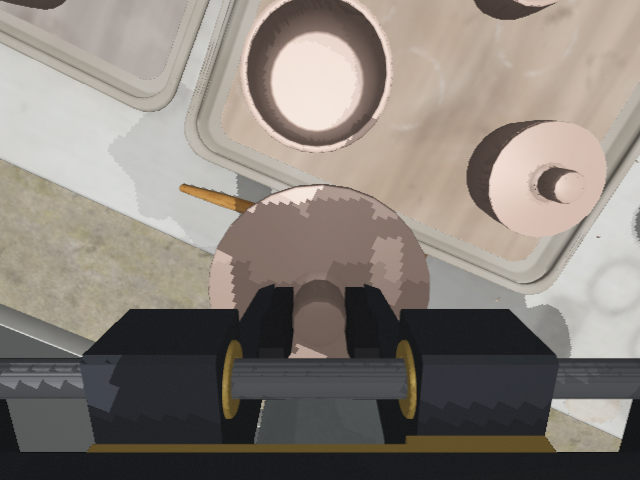

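```bash
python3 -m inch '0 0 20 0; -1 0 50 0; -1 0 80 0; -1 10 96 0; -1 30 102 0; -1 50 103 0; -1 68 103 0; -1 78 103 0; -1 82 103 0; -1 82 103 0'; python3 -m inch '0 0 0 0; 0 0 0 0;0 0 0 0'; python3 - <<'E'
from h import *
for n in ('side','scene'):
    d=r.snapshot(n); c=proj(d,np.array([.54,.298,.07])).astype(int)
    cv2.imwrite(f'pics/h_{n}.png',cv2.resize(d['frame'][c[1]-70:c[1]+70,c[0]-90:c[0]+90],None,fx=4,fy=4)[:,:,::-1])
goto([.5413,.2989,.0974])
E
```

```text
clock: 18.3
tool_pos: [0.541, 0.2995, 0.1209]
eef_rot: [0.605, -0.375, 0.369, -0.598]
contact_force: [-0.5, -0.4, -1.1]
opening: 0.237
clock: 18.6
tool_pos: [0.5414, 0.2998, 0.1217]
eef_rot: [0.604, -0.374, 0.37, -0.599]
contact_force: [-0.2, -0.1, -1.1]
opening: 0.235
t 18.7 pos [0.5412 0.2997 0.1214] open 0.239 F [ 0.9  0.1 -0.4] need xyz mm [ 0.8 24.  -0. ]
```

View pics/h_side.png

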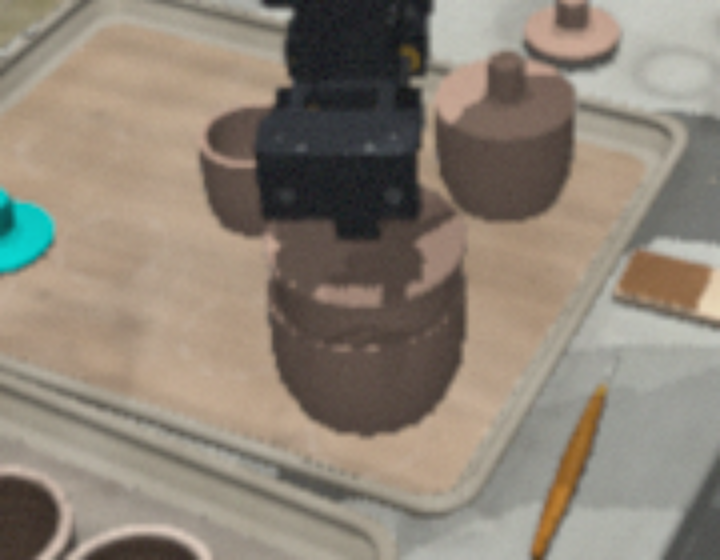

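View pics/h_scene.png

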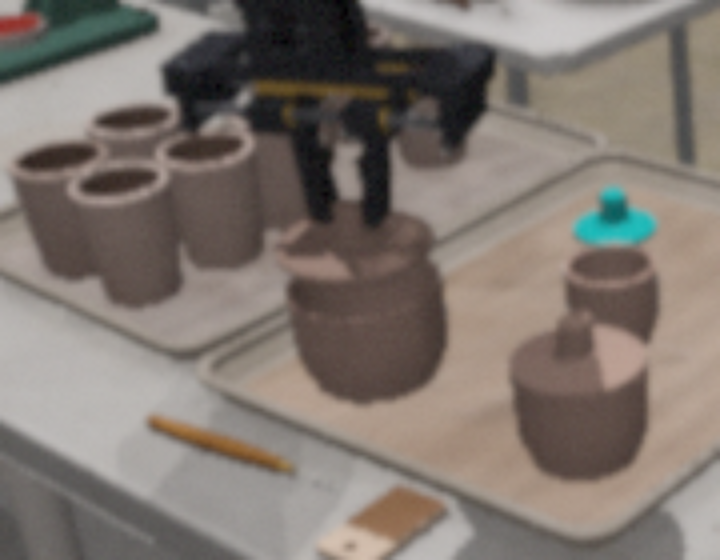

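```bash
python3 - <<'E'
from h import *
for n in('scene','side'):
    d=r.snapshot(n)
    z0=.1214-.035
    for o in r.trace(n,'lid_large_center')[:1]: print(n,'lid',o['p'],np.round(o['centre']),fit([(d,o['region'])],lid(100)[:2],.541,.299,z0))
    for o in r.trace(n,'pot_large')[:1]: print(n,'pot',o['p'],np.round(o['centre']),fit([(d,o['region'])],[(.04,0,.05,.068)],.541,.299,.0024))
    # column extents of discs predicted
    for nm,X in (('lid disc',(.541,.2992,z0+.012)),('pot rim',(.5408,.2988,.0704))):
        C=circ(*X,.05)@np.array(d['R']).T+d['t'];p=C@np.array(d['intrinsics']).T;p=p[:,0]/p[:,2]
        c=proj(d,np.array([.54,.298,.07])).astype(int)[0]-90
        print(n,nm,((np.array([p.min(),p.max()])-c)*4).round())
E
```

```text
scene lid 0.68 [198. 210.] (array([538.7, 297.7]), np.float64(0.837))
scene pot 0.7 [219. 212.] (array([532.9, 290.4]), np.float64(0.787))
scene lid disc [273. 435.]
scene pot rim [281. 440.]
side lid 0.78 [311. 291.] (array([537. , 298.4]), np.float64(0.655))
side pot 0.68 [332. 289.] (array([531.1, 311. ]), np.float64(0.585))
side lid disc [256. 460.]
side pot rim [261. 461.]
```

The scene view shows the lid slightly left of the rim (lid 275–432, pot 287–446, where perspective explains only about 7 px of crop). I'll shift 2 mm along tool x, lower 10 mm, and look again.

```bash
python3 -m inch '1 3 0 0; 2 6 0 0; 2 9 0 0; 2 10 0 0; 2 10 0 0; 2 10 0 0'; python3 - <<'E'
from h import *
I=[]
for n in ('side','scene'):
    d=r.snapshot(n); c=proj(d,np.array([.54,.298,.07])).astype(int)
    I.append(cv2.resize(d['frame'][c[1]-45:c[1]+45,c[0]-40:c[0]+40],None,fx=5,fy=5,interpolation=cv2.INTER_CUBIC)[:,:,::-1])
    X=r.get_state()['tool_pos']
    for nm,X in (('lid disc',(X[0],X[1],X[2]-.035+.012)),('pot rim',(.541,.2988,.0704))):
        C=circ(*X,.05)@np.array(d['R']).T+d['t'];p=C@np.array(d['intrinsics']).T;p=p[:,0]/p[:,2]
        print(n,nm,((np.array([p.min(),p.max()])-c[0]+40)*5).round())
cv2.imwrite('pics/h2.png',np.hstack(I))
goto([.5413,.2989,.0974])
E
```

```text
clock: 19.6
tool_pos: [0.5418, 0.2979, 0.1109]
eef_rot: [0.604, -0.374, 0.369, -0.598]
contact_force: [0.2, 0.8, -0.4]
opening: 0.235
side lid disc [ 72. 325.]
side pot rim [ 75. 326.]
scene lid disc [ 98. 299.]
scene pot rim [101. 301.]
t 19.7 pos [0.5419 0.2979 0.111 ] open 0.242 F [-0.  -0.4 -1.7] need xyz mm [-1.1 13.6  0.1]
```

View pics/h2.png

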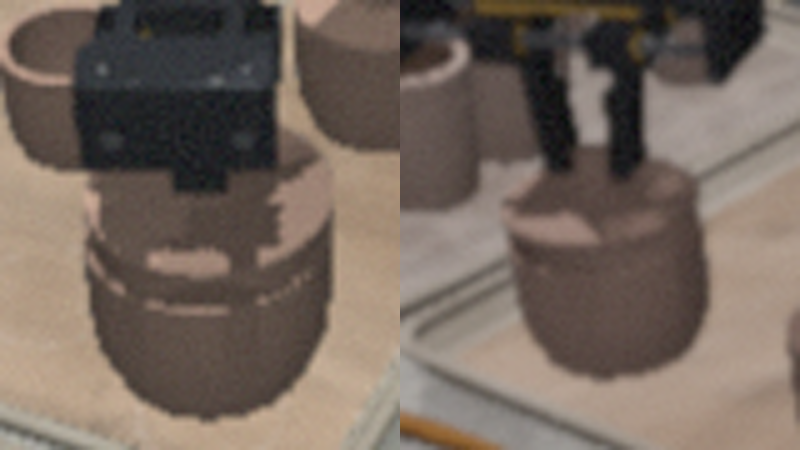

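In the scene view the lid (501–697) is still about 1.4 px left of the pot (509–708) after allowing for perspective. The side view is centred. I'll shift another 2.5 mm along tool x.

```bash
python3 -m inch '1 1 0 0; 2 3 0 0; 2.5 5 0 0; 2.5 5 0 0; 2.5 5 0 0'; python3 - <<'E'
from h import *
I=[]
for n in ('side','scene'):
    d=r.snapshot(n); c=proj(d,np.array([.54,.298,.07])).astype(int)
    I.append(cv2.resize(d['frame'][c[1]-45:c[1]+45,c[0]-40:c[0]+40],None,fx=5,fy=5,interpolation=cv2.INTER_CUBIC)[:,:,::-1])
cv2.imwrite('pics/h3.png',np.hstack(I))
goto([.5413,.2989,.0974])
E
```

```text
clock: 20.2
tool_pos: [0.5429, 0.2954, 0.1058]
eef_rot: [0.604, -0.374, 0.369, -0.598]
contact_force: [0.1, 0.9, -2.0]
opening: 0.237
t 20.3 pos [0.5429 0.2956 0.1059] open 0.236 F [-0.3  0.1 -0.5] need xyz mm [-3.7  8.5  0.2]
```

View pics/h3.png

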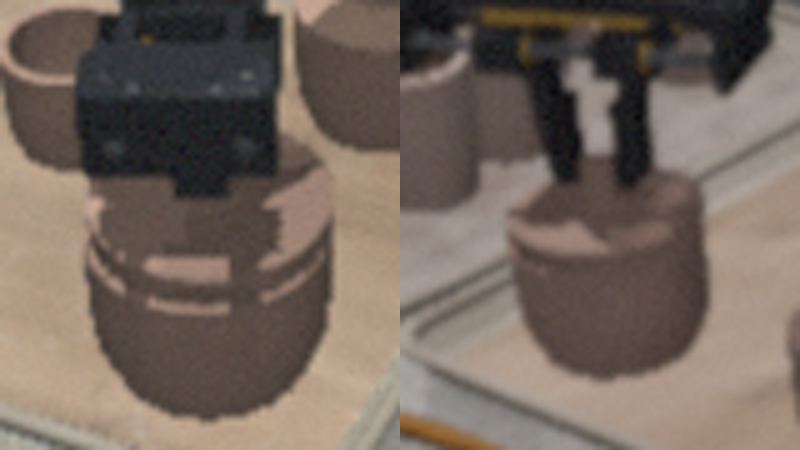

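The lid now lines up in both views: side 85–333, scene about 507–704 against the pot's 510–708. Lowering slowly.

```bash
python3 -m inch '0 2 0 0; 0 4 0 0; 0 5 0 0; 0 6 0 0; 0 6 0 0'; python3 -m inch '0 1 0 0; 0 1 0 0; 0 1 0 0';python3 -m inch '0 1 0 0; 0 1 0 0; 0 1 0 0'; python3 -m inch '0 0.5 0 0; 0 0.5 0 0; 0 0.5 0 0'
```

```text
clock: 20.8
tool_pos: [0.5427, 0.2954, 0.0997]
eef_rot: [0.605, -0.374, 0.369, -0.598]
contact_force: [0.3, -0.4, -1.6]
opening: 0.236
clock: 21.1
tool_pos: [0.5428, 0.2955, 0.0989]
eef_rot: [0.604, -0.374, 0.369, -0.598]
contact_force: [0.4, -0.1, -2.4]
opening: 0.237
clock: 21.4
tool_pos: [0.5428, 0.2954, 0.0979]
eef_rot: [0.604, -0.374, 0.369, -0.598]
contact_force: [-0.1, -0.3, -1.6]
opening: 0.24
clock: 21.7
tool_pos: [0.5428, 0.2955, 0.0976]
eef_rot: [0.604, -0.374, 0.369, -0.598]
contact_force: [-0.1, -1.3, 0.1]
opening: 0.236
```

```bash
python3 -m inch '0 0.5 0 0; 0 0.5 0 0; 0 0.5 0 0'; python3 -m inch '0 0.5 0 0; 0 0.5 0 0; 0 0.5 0 0'
```

```text
clock: 22.0
tool_pos: [0.5428, 0.2955, 0.0975]
eef_rot: [0.604, -0.374, 0.37, -0.598]
contact_force: [-0.4, -1.7, 5.7]
opening: 0.241
clock: 22.3
tool_pos: [0.5429, 0.2956, 0.0975]
eef_rot: [0.604, -0.374, 0.37, -0.598]
contact_force: [-2.9, -2.0, 8.8]
opening: 0.24
```

Contact at 97.5 mm, against 97.4 mm predicted. Releasing.

```bash
python3 -m inch '0 0 0 0; 0 0 0 0; 0 0 0 0; 0 0 0 0' -0.1; python3 -m inch '0 -10 0 0; 0 -30 0 0; 0 -60 0 0; 0 -90 0 0; 0 -105 0 0; 0 -110 0 0; 0 -110 0 0'; python3 - <<'E'
from h import *
I=[]
for n in ('side','scene'):
    d=r.snapshot(n); c=proj(d,np.array([.54,.298,.07])).astype(int)
    I.append(cv2.resize(d['frame'][c[1]-45:c[1]+45,c[0]-40:c[0]+40],None,fx=5,fy=5,interpolation=cv2.INTER_CUBIC)[:,:,::-1])
cv2.imwrite('pics/h4.png',np.hstack(I))
d=r.snapshot('wrist')
for k,D,x,y,z in (('lid_large_center',100,.542,.297,.0624),):
    for o in r.trace('wrist',k)[:1]: print(o['p'],fit([(d,o['region'])],lid(D),x,y,z))
goto([.5803,-.0385,.16]);print(Ro.from_quat(r.get_state()['eef_rot']).as_matrix().round(3).tolist(),r.get_state()['q'].round(2))
E
```

```text
clock: 22.7
tool_pos: [0.5428, 0.2954, 0.0961]
eef_rot: [0.604, -0.374, 0.369, -0.598]
contact_force: [-0.5, -0.7, 0.5]
opening: 0.456
clock: 23.4
tool_pos: [0.544, 0.2957, 0.2065]
eef_rot: [0.604, -0.374, 0.37, -0.598]
contact_force: [0.1, -0.1, -0.2]
opening: 0.448
0.72 (array([540.8, 295.4]), np.float64(0.963))
t 23.6 pos [0.5433 0.2952 0.2049] open 0.449 F [-1.  -0.9 -0.7] need xyz mm [ 315.1   46.2 -115.4]
[[0.447, -0.013, 0.895], [-0.895, -0.005, 0.447], [-0.001, -1.0, -0.014]] [-0.22  0.81 -0.67  1.6   0.57  0.95 -2.19]
```

View pics/h4.png

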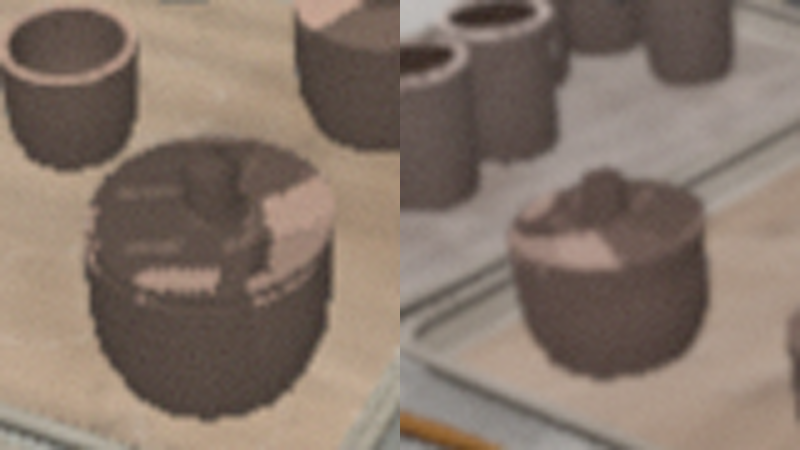

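The large lid sits flush. Next is the small lid.

```bash
python3 -m inch '30 0 -11 0; 65 0 -24 0; 105 0 -38 0; 145 0 -53 0; 185 0 -68 0; 225 0 -82 0; 265 10 -97 0; 295 25 -108 0; 310 36 -114 0; 315 43 -115 0'; python3 -m inch '0 0 0 0; 0 0 0 0; 0 0 0 0'; python3 - <<'E'
from h import *
d=r.snapshot('wrist'); cv2.imwrite('pics/i1.png',d['frame'][:,:,::-1])
for o in r.trace('wrist','lid_small_center')[:2]:
    print(o['p'],o['centre'],fit([(d,o['region'])],lid(64),.5803,-.0385,0))
for o in r.tip_of('wrist','lid_small_center')[:2]: print(o['p'],o['centre'],atz(d,o['centre'],.02))
goto([.5803,-.0385,.0285]);print(Ro.from_quat(r.get_state()['eef_rot']).as_matrix().round(3).tolist(),r.get_state()['q'].round(2))
E
```

```text
clock: 24.6
tool_pos: [0.5805, -0.0395, 0.1624]
eef_rot: [0.605, -0.376, 0.37, -0.597]
contact_force: [-0.2, 1.0, 0.5]
opening: 0.452
clock: 24.9
tool_pos: [0.5817, -0.0349, 0.165]
eef_rot: [0.604, -0.373, 0.368, -0.6]
contact_force: [0.3, 0.3, -0.2]
opening: 0.451
0.69 [218.2, 324.1] (array([581.1, -37.4]), np.float64(0.921))
0.94 [224.5, 321.9] [ 0.58146176 -0.03676242  0.02      ]
t 25.05 pos [ 0.5816 -0.0362  0.1648] open 0.452 F [ 0.3  0.  -1.1] need xyz mm [  1.6 136.3  -0.8]
[[0.448, -0.01, 0.894], [-0.894, -0.003, 0.448], [-0.001, -1.0, -0.01]] [ 0.36  0.82 -0.67  1.75  0.67  0.83 -1.74]
```

View pics/i1.png

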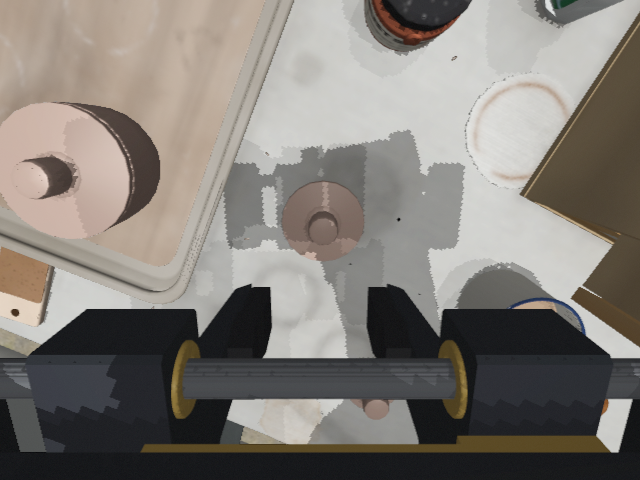

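The small lid is at (323,220), with the cabinet and cup well to the right. Descending.

```bash
python3 -m inch '1 35 1 0; 1 70 1 0; 1 100 1 0; 1 120 1 0; 1 131 1 0; 1 136 1 0; 1 136 1 0; 1 136 1 0' ; python3 -m inch '0 0 0 0; 0 0 0 0; 0 0 0 0; 0 0 0 0; 0 0 0 0; 0 0 0 0; 0 0 0 0' -1 30; python3 -m inch '0 -5 0 0; 0 -15 0 0; 0 -30 0 0; 0 -60 0 0; 0 -90 0 0; 0 -120 0 0; 0 -150 0 0; 0 -170 0 0; 0 -170 0 0; 0 -170 0 0'; python3 - <<'E'
from h import *
d=r.snapshot('wrist'); cv2.imwrite(f'pics/i2.png',d['frame'][:,:,::-1])
goto([.668,.2035,.2]); s=r.get_state(); Rm=Ro.from_quat(s['eef_rot']).as_matrix()
for off in (-.004,0,.004): print(off,proj(d,s['tool_pos']+Rm@np.array([0,.014,.032+off])))
E
```

```text
clock: 25.85
tool_pos: [0.582, -0.0382, 0.0292]
eef_rot: [0.604, -0.374, 0.37, -0.599]
contact_force: [1.2, 0.3, 0.5]
opening: 0.45
clock: 26.55
tool_pos: [0.5816, -0.0385, 0.0288]
eef_rot: [0.604, -0.374, 0.37, -0.598]
contact_force: [-0.7, -1.0, 5.0]
opening: 0.241
clock: 27.55
tool_pos: [0.5828, -0.0381, 0.1986]
eef_rot: [0.604, -0.374, 0.37, -0.598]
contact_force: [-0.4, -0.0, -1.5]
opening: 0.238
t 27.6 pos [ 0.5823 -0.0382  0.1977] open 0.24 F [-0.1 -0.5 -1.1] need xyz mm [-177.9   -4.3  184.6]
-0.004 [319.63803996 238.00954937]
0 [319.63033628 228.5822624 ]
0.004 [319.62252333 219.02126734]
```

View pics/i2.png

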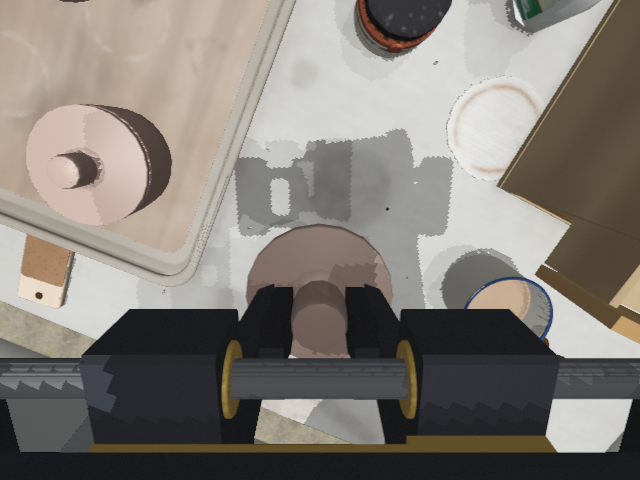

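```bash
python3 -m inch '-15 0 9 0; -35 0 20 0; -60 0 35 0; -90 0 53 0; -120 0 70 0; -145 0 85 0; -165 0 97 0; -174 0 102 0; -178 0 105 0; -178 0 105 0'; python3 -m inch '0 0 0 0; 0 0 0 0; 0 0 0 0';python3 - <<'E'
from h import *
d=r.snapshot('wrist'); cv2.imwrite('pics/i3.png',d['frame'][:,:,::-1])
for k,D,h,x,y in (('pot_small',64,.056,.668,.204),):
  for o in r.trace('wrist',k)[:1]:
    print(k,o['p'],o['centre'],proj(d,np.array([x,y,.05])), fit([(d,o['region'])],[(D/2000*.8,0,D/2000,h)],x,y,.0024))
goto([.668,.2035,.2]); print(r.get_state()['q'].round(2))
E
```

```text
clock: 28.6
tool_pos: [0.5973, 0.1676, 0.1966]
eef_rot: [0.605, -0.375, 0.369, -0.598]
contact_force: [-0.8, -0.3, 0.1]
opening: 0.242
clock: 28.9
tool_pos: [0.5976, 0.1671, 0.1973]
eef_rot: [0.604, -0.375, 0.37, -0.598]
contact_force: [-0.1, -0.4, -0.0]
opening: 0.239
pot_small 0.92 [107.7, 315.0] [316.9693778  111.40030167] (array([669. , 204.5]), np.float64(0.961))
t 29.0 pos [0.5975 0.1676 0.1973] open 0.24 F [ 0.1  0.  -0.9] need xyz mm [-0.7 -3.5 79. ]
[ 0.01  0.82 -0.68  1.6   0.6   0.95 -1.98]
```

View pics/i3.png

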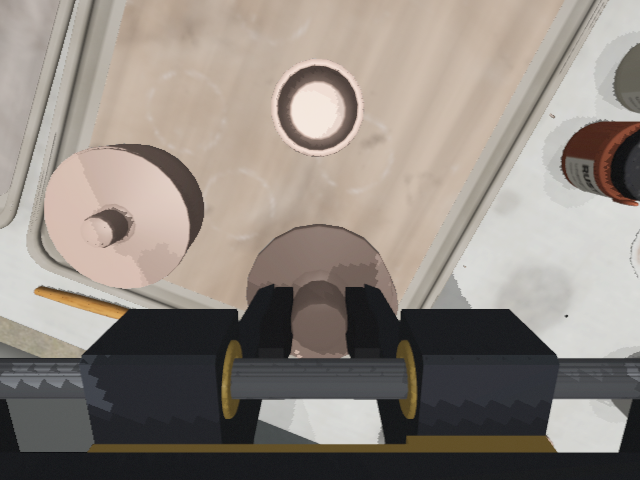

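```bash
python3 -m inch '0 0 20 0; 0 0 45 0; 0 5 68 0; 0 20 78 0; 0 40 80 0; 0 60 80 0; 0 76 80 0; 0 86 80 0; 0 91 80 0; 0 91 80 0'; python3 -m inch '0 0 0 0; 0 0 0 0;0 0 0 0'; python3 - <<'E'
from h import *
I=[]
X0=r.get_state()['tool_pos']
for n in ('side','scene'):
    d=r.snapshot(n); c=proj(d,np.array([.669,.204,.07])).astype(int)
    I.append(cv2.resize(d['frame'][c[1]-45:c[1]+45,c[0]-40:c[0]+40],None,fx=5,fy=5,interpolation=cv2.INTER_CUBIC)[:,:,::-1])
    for nm,X in (('lid disc',(X0[0]+.001,X0[1]+.0005,X0[2]-.0288+.012)),('pot rim',(.669,.204,.0584))):
        C=circ(*X,.032)@np.array(d['R']).T+d['t'];p=C@np.array(d['intrinsics']).T;p=p[:,0]/p[:,2]
        print(n,nm,((np.array([p.min(),p.max()])-c[0]+40)*5).round())
cv2.imwrite('pics/j1.png',np.hstack(I))
goto([.669,.204,.0792])
E
```

```text
clock: 30.0
tool_pos: [0.6676, 0.2035, 0.1048]
eef_rot: [0.605, -0.375, 0.369, -0.598]
contact_force: [-0.2, 0.7, 0.1]
opening: 0.24
clock: 30.3
tool_pos: [0.6685, 0.204, 0.1063]
eef_rot: [0.604, -0.374, 0.37, -0.599]
contact_force: [0.6, 0.3, 0.1]
opening: 0.24
side lid disc [124. 269.]
side pot rim [132. 274.]
scene lid disc [140. 263.]
scene pot rim [144. 266.]
t 30.4 pos [0.6683 0.2039 0.106 ] open 0.238 F [-0.5  0.2 -0.7] need xyz mm [ 0.2 26.7  1. ]
```

View pics/j1.png

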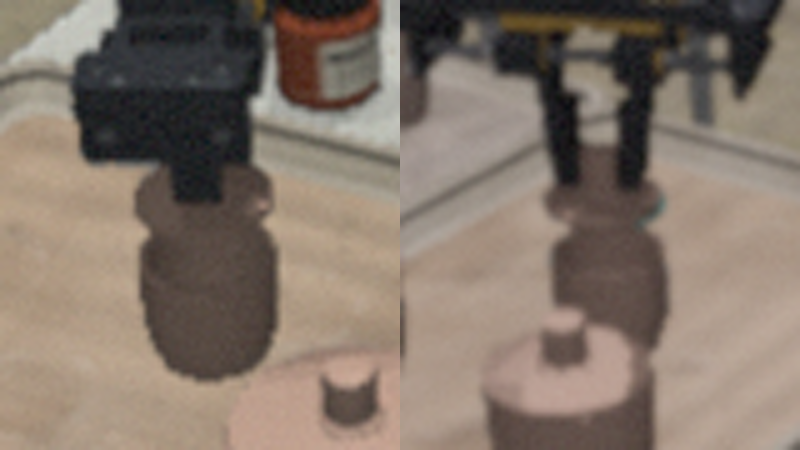

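In the scene view the lid (541–661) is about 0.9 px left of the pot (551–667). I'll shift 2 mm along tool x while lowering.

```bash
python3 -m inch '1 4 0 0; 2 8 0 0; 2 12 0 0; 2 15 0 0; 2 17 0 0; 2 17 0 0; 2 17 0 0'; python3 - <<'E'
from h import *
I=[]
X0=r.get_state()['tool_pos']
for n in ('side','scene'):
    d=r.snapshot(n); c=proj(d,np.array([.669,.204,.07])).astype(int)
    I.append(cv2.resize(d['frame'][c[1]-45:c[1]+45,c[0]-40:c[0]+40],None,fx=5,fy=5,interpolation=cv2.INTER_CUBIC)[:,:,::-1])
cv2.imwrite('pics/j2.png',np.hstack(I))
goto([.669,.204,.0792])
E
```

```text
clock: 31.1
tool_pos: [0.6688, 0.202, 0.0884]
eef_rot: [0.604, -0.374, 0.369, -0.598]
contact_force: [-0.4, 0.7, -1.9]
opening: 0.244
t 31.2 pos [0.6689 0.202  0.0886] open 0.24 F [-0.1  0.5 -1.1] need xyz mm [-1.7  9.4  1.1]
```

View pics/j2.png

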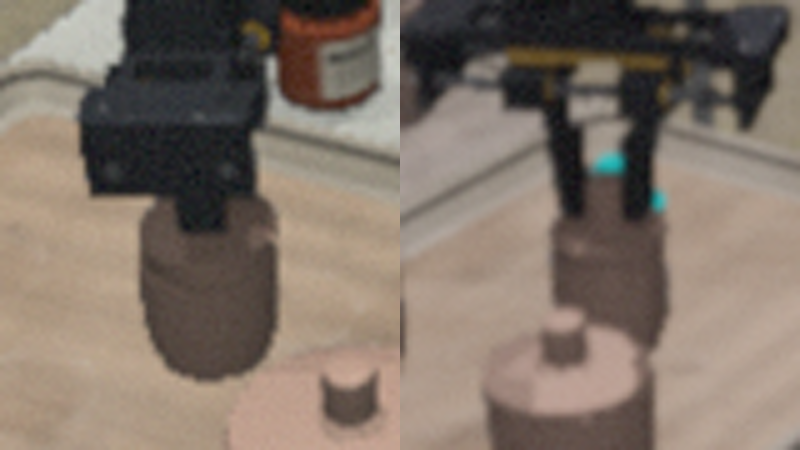

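The lid is aligned in both views. Lowering gently.

```bash
python3 -m inch '0 2 0 0; 0 4 0 0; 0 6 0 0; 0 7 0 0; 0 7 0 0; 0 7 0 0'; python3 -m inch '0 1 0 0; 0 1 0 0; 0 1 0 0';python3 -m inch '0 0.5 0 0; 0 0.5 0 0; 0 0.5 0 0'; python3 -m inch '0 0.5 0 0; 0 0.5 0 0; 0 0.5 0 0'; python3 -m inch '0 0.5 0 0; 0 0.5 0 0; 0 0.5 0 0'
```

```text
clock: 31.8
tool_pos: [0.6687, 0.2019, 0.0814]
eef_rot: [0.604, -0.374, 0.369, -0.598]
contact_force: [0.6, -0.2, -0.5]
opening: 0.238
clock: 32.1
tool_pos: [0.6687, 0.2019, 0.0804]
eef_rot: [0.604, -0.374, 0.369, -0.598]
contact_force: [0.7, -1.1, 0.0]
opening: 0.243
clock: 32.4
tool_pos: [0.6687, 0.2018, 0.0799]
eef_rot: [0.604, -0.374, 0.369, -0.598]
contact_force: [0.8, -0.3, -0.3]
opening: 0.236
clock: 32.7
tool_pos: [0.6687, 0.2018, 0.0794]
eef_rot: [0.604, -0.374, 0.369, -0.598]
contact_force: [-0.2, -0.8, -0.0]
opening: 0.241
clock: 33.0
tool_pos: [0.6687, 0.2019, 0.0792]
eef_rot: [0.604, -0.374, 0.369, -0.598]
contact_force: [-0.7, -0.6, 2.5]
opening: 0.238
```

Contact at 79.2 mm, as predicted. One small nudge down, then release and retreat.

```bash
python3 -m inch '0 0.5 0 0; 0 0.5 0 0; 0 0.5 0 0'; python3 -m inch '0 0 0 0; 0 0 0 0; 0 0 0 0; 0 0 0 0' -0.1; python3 -m inch '0 -10 0 0; 0 -30 0 0; 0 -60 0 0; 0 -95 0 0; 0 -115 0 0; 0 -120 0 0; 0 -120 0 0; 0 -120 0 0'; python3 - <<'E'
from h import *
for n in ('side','scene','wrist'):
    d=r.snapshot(n)
    f=d['frame'] if n=='wrist' else cv2.resize(d['frame'][150:380,100:440],None,fx=2.3,fy=2.3,interpolation=cv2.INTER_CUBIC)
    cv2.imwrite(f'pics/k_{n}.png',f[:,:,::-1])
    if n=='wrist':
      for o in r.trace(n,'lid_small_center')[:2]: print(o['centre'],fit([(d,o['region'])],lid(64),.669,.203,.0504))
    for k,z in (('lid_spare_center',.02),('cup_center',.032),('stamp_center',.03),('tile_center',.005)):
        for o in r.tip_of(n,k)[:1]: print(n,k,atz(d,o['centre'],z).round(3))
goto([0,0,0])
E
```

```text
clock: 33.3
tool_pos: [0.6688, 0.2019, 0.0792]
eef_rot: [0.604, -0.374, 0.37, -0.598]
contact_force: [-1.7, -2.0, 5.0]
opening: 0.242
clock: 33.7
tool_pos: [0.6686, 0.2018, 0.0781]
eef_rot: [0.605, -0.374, 0.369, -0.598]
contact_force: [0.2, -0.7, 0.1]
opening: 0.454
clock: 34.5
tool_pos: [0.6693, 0.2017, 0.1971]
eef_rot: [0.605, -0.375, 0.369, -0.598]
contact_force: [0.2, 0.3, -0.4]
opening: 0.446
side cup_center [ 0.586 -0.22   0.032]
side stamp_center [ 0.546 -0.264  0.03 ]
side tile_center [0.419 0.157 0.005]
scene lid_spare_center [ 0.464 -0.15   0.02 ]
scene cup_center [ 0.58  -0.202  0.032]
scene stamp_center [ 0.559 -0.278  0.03 ]
scene tile_center [0.424 0.158 0.005]
[225.7, 318.7] (array([669.1, 203.4]), np.float64(0.949))
[29.7, 262.2] (array([669., 203.]), np.float64(0.0))
wrist cup_center [0.659 0.198 0.032]
wrist stamp_center [0.517 0.102 0.03 ]
wrist tile_center [0.423 0.162 0.005]
t 35.3 pos [0.67   0.2023 0.1985] open 0.454 F [ 0.  -0.4 -0.1] need xyz mm [-118.   206.2 -687.5]
```

View pics/k_side.png

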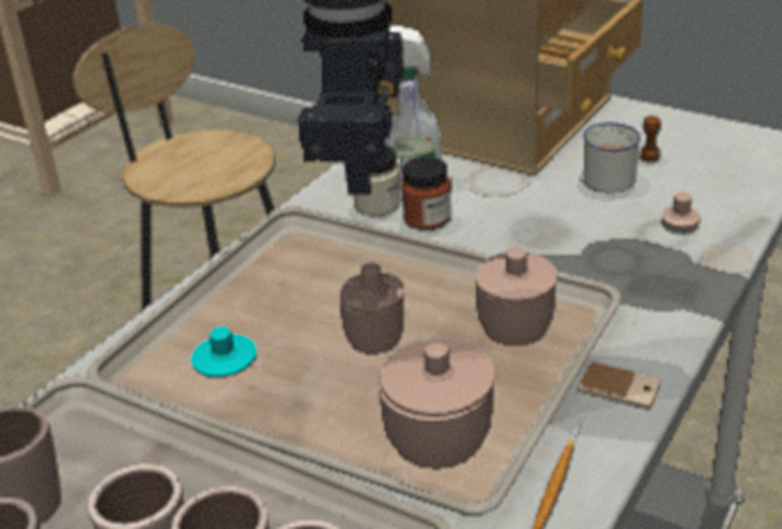

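View pics/k_scene.png

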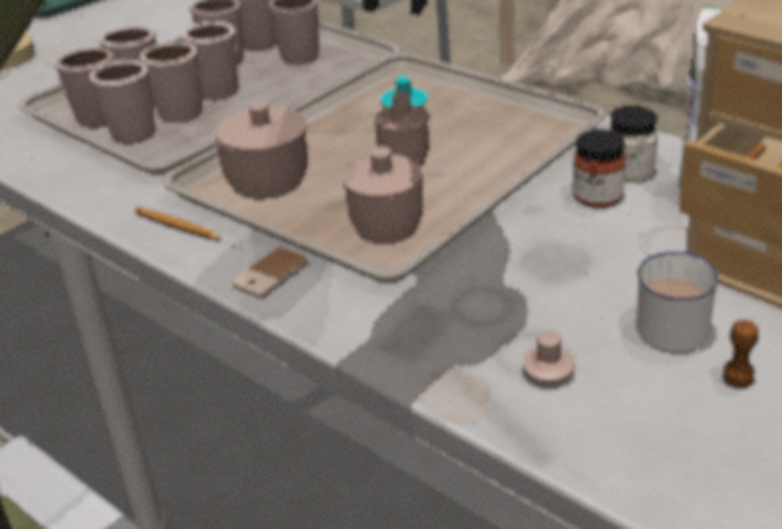

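View pics/k_wrist.png

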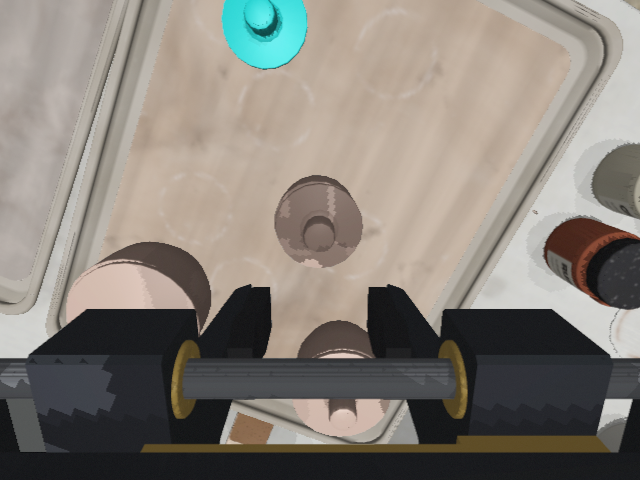

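All three lids sit level and flush: side crop (372,300), (516,285) and (437,385). The spare, cup, stamp, tile and turquoise lid have not moved, and the gripper is clear. Handing in.

```bash
python3 - <<'E'
from plant import r
print(r.finish_job())
E
```

```text
the job is handed in; nothing more can be done
None
```

All three pots now wear their matching lids, and I handed the job in at about 35 s of the 96 s allowed. I gripped each lid by its knob, lowered it in small steps until it met the rim, then released it. The handing-in gave no verdict.

- **Seating:** The large and small lids met the rim within 0.1 mm of the height I had predicted. The medium lid's contact height fits the tray floor being 2.4 mm up. The force stayed below 10 N each time.
- **Final pictures:** In the side and scene views all three lids look level, flush and centred on their pots. The spare lid, cup, stamp, tile and turquoise look-alike show no visible movement.
- **Measured positions:** The wrist-camera fits put the medium and small lids within about 1 mm of where I had measured their pots. For the large pot, the wrist camera and the scene view disagreed by about 3–4 mm. I followed the scene view, and the lid went down without catching.
- **Irregularities:** The arm stopped about 6 mm high when picking up the large lid, near its inner reach, with the tool tilted by about 0.01 rad. The tilt stayed for the rest of the job and did no visible harm. In the last check, two of the networks' wrist-camera reports (cup and stamp) were false detections.

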